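# Push four stone blanks home against a stop with a straightedge

## Robot

A 6-joint arm with a two-finger parallel gripper is mounted at the origin on the work surface. World frame = base frame: x ahead of the robot, y to its left, z up, the work surface at z = 0. Lengths are in m, angles in rad, forces in N, time in s.
With the tool pointing down it reaches from about 0.25 to 0.725 m from the base axis. Payload 4 kg.
Tool frame: the origin (TCP) lies at the very end of the fingers, on their centre line; the grasp point (between the pads) lies 19 mm behind it; z points along the fingers, y is the line along which they close (so a half turn about z gives the same grasp; the last joint's range is limited). The gripper opens to 85 mm and grips with 20 to 120 N. Pads are 22 mm wide; open, the fingers measure 114 mm over their backs; the gripper's body (76 mm by 85 mm) begins 54 mm behind the grasp point. The pads swing forward as they close: fully open they stand 13 mm farther back than shut.
Start: joints at [-1.25, 0.241, 0.005, 1.335, 0, 1.571], TCP at [0.158, -0.474, 0.231] pointing down, gripper open.
Joint ranges: [-2.72, 2.72], [-1.05, 1.87], [-1.09, 1.28], [-1.99, 2.15], [-1.42, 1.44], [-3.14, 3.14]. Speed limits (rad/s): [2.79, 2.79, 3.14, 3.14, 3.14, 3.14].

## Interface

Orientations are given as a unit quaternion [x, y, z, w].
In Python, from workcell import bot, vision, workorder, boxes_of gives the robot as it stands.
- The arm moves only by the tool send_rows, never from a script. Its argument "motion" is text: rows parted by semicolons, each of 5 numbers parted by spaces: the closure, from -1 (fully open) to 1 (shut), so that 0 is half open, then the shift along the tool's x, y, z in cm, then the turn about the tool's z in rad. In form: claw x y z twist; .... A call has 1 to 5 rows; each row is the pose to reach, as a shift and turn from the pose commanded when the call began, along the tool's axes at that moment; what a row does not reach only later rows make up. A row lasts 1/10 s, in which the tool goes at most 50 mm and 8.59 degrees, less where a joint would pass 70% of its speed; a pose out of reach is approached as far as the arm can. A call with a gripper value outside its range is refused whole. The fingers move at their own pace and stop on an object; the grip force is fixed at half the most. Time passes only in rows, so rows that repeat a pose let the fingers close. It gives the time, the measured TCP pose, the force, the opening and the grip force at its end, in the units of the state.
- bot.get_obs(): the state, without advancing time (a new reading comes with each control period).
- vision.camera(name): name is "scene" or "top" or "wrist"; returns the picture (384x512x3 uint8, red, green, blue); there is no depth.
- vision.camera_model(name): a dict with "fov_y" (degrees; the focal length in pixels is half the picture's height over the tangent of half this angle, whatever the lens; pixels are square), "cx", "cy" (the principal point, pixels), "world_from_camera" (4x4, takes a point from camera to world coordinates); the wrist camera has in their place "hand_eye" (4x4, takes a point from camera to tool coordinates, whose origin is the TCP and whose axes are the flange's). Camera axes: x right, y down, z forward; pixel columns grow to the right and rows downward; lengths in m; the calibration is good to about 2 mm. A picture is of the moment at which its call begins: read the wrist's pose just before it. camera_model takes no time and is no camera call.
- workorder.job_done(): hands the job in; it is judged then, once.
Trained networks look in the newest picture that a camera, given by its name, has taken for a name from the list of things; names that differ only in an ending like _2 or _b are one class to them, and where a whole thing is asked for, a point or a joint stands for the part that bears it (a point fixed in the world has none). Each returns a list of dicts, best first, with "conf" (0 to 1); they miss things now and then, are a little off and sometimes report something else, mostly with a low value. They report only what shows in the picture. A call takes as long as a camera call. They do not tell look-alikes from the thing itself.
- boxes_of(camera, target): "rect" ([centre column, centre row, width, height] in pixels, round what is visible of it).
The state is a dict: "clock": time; "joint_pos": joint angles; "joint_vel": joint speeds; "tau": joint torques, N m; "eef_pos": TCP position; "tool_rot": TCP orientation; "ft_force": force on the tool from outside, world axes, zero at the start; "ft_torque": the same for the moment, N m; "grip_width": finger opening in m; "grasp_force": force on a finger pad.
Only numpy, scipy, OpenCV 4.12 (cv2) and the standard library are available. Lean on these libraries where they do the work, as an engineer would, in place of code of your own. Each camera call takes 0.05 s, during which the arm holds its last target. There are 200 camera calls.

## Task

Pick up the straightedge by its wooden handle and use its long aluminium face to push the four loose stone blanks together, as one row, square against the stop's rubber pad and on until the pad seats; then press all four home at once with a steady push of about 13 newtons for a second, never above 20 newtons. Then back off and stand the straightedge down on the slab, clear of the blanks, leaving all four flat and flush against the pad. Touch the blanks only with the straightedge and leave the other things on the slab where they are.

Things in the scene. Friction and masses are not known exactly. Their poses are not given: they have to be found in the camera images.
- straightedge: Straightedge, 0.3 kg: an aluminium angle 260 mm long (y) standing on its foot left or right of the blanks, wooden handle block on top. Origin: underside, below the handle's middle. x points out of the flat pushing face; z up. Foot x -22 to +18 mm, 4 mm thick. Upright x 12 to 18 mm, 30 mm high. Handle 24 mm thick (x -12 to +12), 90 mm long, top at z = 80 mm; free on both sides above z = 30 mm.
- edge_bar: The straightedge's upright aluminium bar with the flat pushing face, fixed to it. Origin: middle of the face's length, in the plane of the face, level with the straightedge's underside: 18 mm ahead (+x) of the straightedge's origin; same axes. The face reaches 130 mm to either side (y), from z = 4 to 30 mm.
- stop_pad: The stop's rubber pad: dark bar, 250 mm long (y), 23 mm high, sliding on rods before a fixed steel fence (bolt heads 30 mm high). Origin: middle of its front face, at slab height. x points into the stop, the way to push; z up. It slides back under about 1.5 N until it seats hard, 4 to 24 mm behind where it starts: how far is not known, only felt. Stop turned up to 0.2 rad.
- blank1: One of four equal square blanks of dark stone, 42 x 42 x 14 mm, about 70 g (varies; sliding the four takes 2 to 6 N). Origin: centre of the underside; x and y along its sides, x roughly towards the stop at the start, z up. The four lie in a loose, ragged, slightly twisted row in front of the stop, in any order.
- blank2: One of four equal square blanks of dark stone, 42 x 42 x 14 mm, about 70 g (varies; sliding the four takes 2 to 6 N). Origin: centre of the underside; x and y along its sides, x roughly towards the stop at the start, z up. The four lie in a loose, ragged, slightly twisted row in front of the stop, in any order.
- blank3: One of four equal square blanks of dark stone, 42 x 42 x 14 mm, about 70 g (varies; sliding the four takes 2 to 6 N). Origin: centre of the underside; x and y along its sides, x roughly towards the stop at the start, z up. The four lie in a loose, ragged, slightly twisted row in front of the stop, in any order.
- blank4: One of four equal square blanks of dark stone, 42 x 42 x 14 mm, about 70 g (varies; sliding the four takes 2 to 6 N). Origin: centre of the underside; x and y along its sides, x roughly towards the stop at the start, z up. The four lie in a loose, ragged, slightly twisted row in front of the stop, in any order.
- buff_block: Bystander: black and grey hand polishing pad, 55 x 90 x 34 mm, on the side opposite the straightedge. Origin: centre of the underside.
- disc_a: Bystander: flexible-backed polishing disc, 80 mm across, 6 mm thick, lying beyond the stop. Origin: centre of the underside.
- disc_b: Bystander: polishing disc, 80 mm across, 6 mm thick, far left. Origin: centre of the underside.
- paste_tin: Bystander: round aluminium tin, 56 mm across, 40 mm high, beyond the stop. Origin: centre of the underside.
- offcut: Bystander: grey stone offcut, 90 x 60 x 20 mm, far right. Origin: centre of the underside.
- bottle: Bystander: white bottle, 60 mm across, 160 mm high, far left. Origin: centre of the underside.
There are look-alikes about, which are no part of the job. Leave any blue or turquoise look-alike of the blank3 alone.

How it is judged:
On the way, in this order (a step that is already met when the one before it is completed fails the run):
1. the straightedge is picked up off the slab (height (world z) of straightedge above 0.03 m and contact force between the fingers and straightedge above 1 N), for 0.1 s.
2. all four blanks together are pinched between the straightedge's face and the pad, each flush with the pad within 2.5 mm, the straightedge pushing with 10 to 20 N for 0.5 s (x of each of blank1, blank2, blank3, blank4 in the frame of stop_pad above -0.0235 m and y of blank1 in the frame of stop_pad between -0.118 and 0.118 m and angle between the x axis of each of blank1, blank2, blank3, blank4 and the x axis of stop_pad, either way round below 0.08 rad and angle between each of blank1, blank2, blank3, blank4's own z axis and vertical below 0.08 rad and height (world z) of each of blank1, blank2, blank3, blank4 below 0.004 m and y of blank2 in the frame of stop_pad between -0.118 and 0.118 m and y of blank3 in the frame of stop_pad between -0.118 and 0.118 m and y of blank4 in the frame of stop_pad between -0.118 and 0.118 m and x of blank1 in the frame of straightedge between 0.03 and 0.0425 m and x of blank2 in the frame of straightedge between 0.03 and 0.0425 m and x of blank3 in the frame of straightedge between 0.03 and 0.0425 m and x of blank4 in the frame of straightedge between 0.03 and 0.0425 m and contact force between edge_bar and anything else above 10 N and contact force between stop_pad and anything else above 1 N and contact force between straightedge and the fingers above 1 N), for 0.5 s.
At the end, for the whole second after the job is handed in: Every blank lies flat, within 2.5 mm of the pad's face, square to it within 0.08 rad and inside its length (centre within 118 mm of its middle), at rest; the straightedge stands upright on the slab, released and at rest, its origin at least 70 mm in front of the pad's face (x of each of blank1, blank2, blank3, blank4 in the frame of stop_pad above -0.0235 m and y of blank1 in the frame of stop_pad between -0.118 and 0.118 m and angle between the x axis of each of blank1, blank2, blank3, blank4 and the x axis of stop_pad, either way round below 0.08 rad and angle between each of blank1, blank2, blank3, blank4's own z axis and vertical below 0.08 rad and height (world z) of each of blank1, blank2, blank3, blank4, straightedge below 0.004 m and y of blank2 in the frame of stop_pad between -0.118 and 0.118 m and y of blank3 in the frame of stop_pad between -0.118 and 0.118 m and y of blank4 in the frame of stop_pad between -0.118 and 0.118 m and angle between straightedge's own z axis and vertical below 0.05 rad and linear speed of each of straightedge, blank1, blank2, blank3, blank4 below 0.01 m/s and x of straightedge in the frame of stop_pad below -0.07 m and contact force between straightedge and the fingers below 0.1 N); the robot touches nothing.
It fails at once if the straightedge pushes with more than 20 N, or the stop's pad takes more than 20 N (contact force between any of edge_bar, stop_pad and anything else above 20 N).
It fails at once if the gripper or arm touches a blank (contact force between any of the fingers, the arm and blank1 above 0.5 N or contact force between any of the fingers, the arm and blank2 above 0.5 N or contact force between any of the fingers, the arm and blank3 above 0.5 N or contact force between any of the fingers, the arm and blank4 above 0.5 N).
It fails at once if another thing on the slab is moved more than 15 mm or tipped (distance of any of buff_block, disc_a, disc_b, paste_tin, offcut, bottle from where it was at the start of the episode above 0.015 m or angle between any of buff_block, disc_a, disc_b, paste_tin, offcut, bottle's own z axis and vertical above 0.3 rad).
It also fails if it takes over 64 s, if anything falls off the work surface, if the arm or the gripper's body presses on something with over 40 N, if the wrist force passes 120 N, or if a joint passes its speed limit or range.

## Working session

There is one attempt and no reset: what is moved stays moved. The work goes in short steps, Python scripts to look and compute and a tool call to move; the robot and the scene stay as the last step left them, time stands still between calls to the robot, and variables do not carry over. Pictures are saved under pics/ and viewed, at most 10 in all, crops included, and the job is handed in when it is done.

Besides the shell and the picture viewer there is one more tool, called after "Emit:" as name(argument=value, ...) on one line, values as JSON. send_rows: Moves the arm, as the interface text tells. Its arguments: {"type":"object","properties":{"motion":{"type":"string"}},"required":["motion"]}

```bash
mkdir -p pics; ls; cat > h.py <<'E'
import numpy as np, cv2
from workcell import bot, vision, workorder, boxes_of
from scipy.spatial.transform import Rotation as R
def shot(cam,fn):
    im=vision.camera(cam); cv2.imwrite('pics/'+fn+'.png',im[:,:,::-1]); return im
def model(cam):
    m=vision.camera_model(cam); f=192/np.tan(np.radians(m['fov_y'])/2)
    if 'world_from_camera' in m: T=np.array(m['world_from_camera'])
    else:
        o=bot.get_obs(); B=np.eye(4); B[:3,:3]=R.from_quat(o['tool_rot']).as_matrix(); B[:3,3]=o['eef_pos']; T=B@np.array(m['hand_eye'])
    return f,m['cx'],m['cy'],T
def px2w(M,uv,z=0):
    f,cx,cy,T=M; uv=np.atleast_2d(uv).astype(float)
    d=np.c_[(uv[:,0]-cx)/f,(uv[:,1]-cy)/f,np.ones(len(uv))]@T[:3,:3].T
    o=T[:3,3]; return o+d*((z-o[2])/d[:,2])[:,None]
def w2px(M,P):
    f,cx,cy,T=M; q=(np.atleast_2d(P)-T[:3,3])@T[:3,:3]
    return np.c_[cx+f*q[:,0]/q[:,2],cy+f*q[:,1]/q[:,2]]
E
python3 - <<'E'
from h import *
for c in('top','scene'):
    im=shot(c,c+'0'); M=model(c); print(c,M[0:3],M[3].round(3).tolist())
    for n in ('straightedge','stop_pad','blank1','buff_block'):
        print(n,[(np.round(b['rect']).tolist(),round(b['conf'],2)) for b in boxes_of(c,n)])
print(vision.camera_model('wrist'))
print(bot.get_obs())
E
```

```text
pics
top (np.float64(371.75143757863816), 260.20948407874914, 195.8569220758501) [[0.005, -0.998, 0.058, 0.58], [-1.0, -0.006, -0.022, 0.025], [0.023, -0.058, -0.998, 1.047], [0.0, 0.0, 0.0, 1.0]]
straightedge [([149.0, 253.0, 26.0, 93.0], 0.93), ([226.0, 224.0, 13.0, 17.0], 0.22)]
stop_pad [([258.0, 193.0, 88.0, 18.0], 0.74), ([251.0, 226.0, 16.0, 18.0], 0.46)]
blank1 [([294.0, 225.0, 20.0, 19.0], 0.72), ([327.0, 184.0, 17.0, 20.0], 0.69), ([331.0, 222.0, 19.0, 24.0], 0.57), ([250.0, 224.0, 17.0, 16.0], 0.51), ([274.0, 224.0, 19.0, 20.0], 0.48), ([228.0, 224.0, 16.0, 19.0], 0.48)]
buff_block [([374.0, 248.0, 26.0, 38.0], 0.92)]
scene (np.float64(416.2832404186828), 262.0092386088659, 201.29634549171345) [[0.127, 0.668, -0.733, 1.608], [0.992, -0.072, 0.106, -0.113], [0.018, -0.74, -0.672, 0.918], [0.0, 0.0, 0.0, 1.0]]
straightedge [([338.0, 171.0, 23.0, 50.0], 0.78)]
stop_pad [([260.0, 206.0, 81.0, 13.0], 0.63)]
blank1 [([226.0, 191.0, 15.0, 11.0], 0.74), ([262.0, 189.0, 11.0, 13.0], 0.73), ([199.0, 219.0, 18.0, 12.0], 0.73), ([278.0, 191.0, 19.0, 12.0], 0.54), ([195.0, 197.0, 22.0,
[... 530 characters left out ...]
}
{'clock': 0.5, 'joint_pos': array([-1.24997408e+00,  2.40641042e-01,  4.93186543e-03,  1.33519002e+00,
       -1.99247444e-05,  1.57079913e+00]), 'joint_vel': array([ 0.00057902, -0.00069826, -0.00129381, -0.00033928,  0.00059008,
        0.00196153]), 'tau': array([-8.27152917e-05, -3.71859348e+01,  2.52461350e+01,  2.72990597e-03,
       -5.83175824e-05,  3.40418296e-06]), 'eef_pos': array([ 0.15765823, -0.4744615 ,  0.23125989]), 'tool_rot': array([ 9.87161923e-01,  1.59722681e-01, -1.80502734e-05, -4.91854130e-05]), 'ft_force': array([0.47915671, 0.78477302, 0.70647672]), 'ft_torque': array([-0.00289923,  0.01672516,  0.0246887 ]), 'grasp_force': 0.0, 'grip_width': 0.08493394278210153}
```

View pics/top0.png

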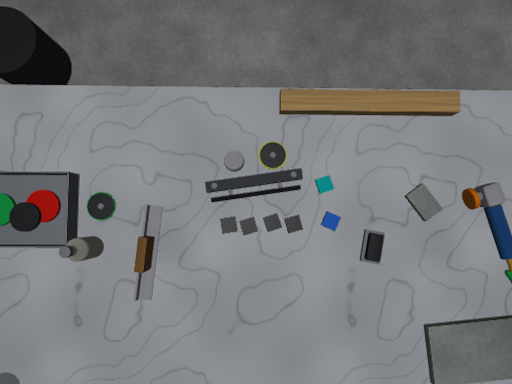

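View pics/scene0.png

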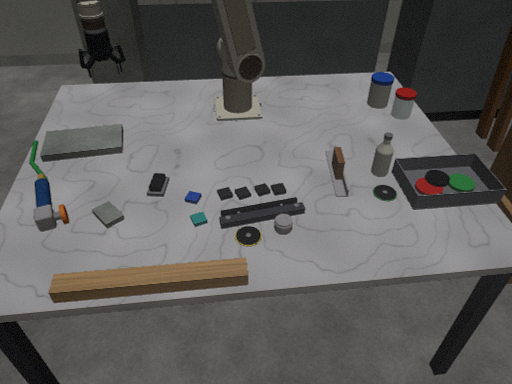

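The top view shows the straightedge at about (147,253), handle at (144,253). The blanks are at (229,225), (248,226), (272,223) and (293,223). The pad runs from (212,200) to (300,188). The blue and turquoise look-alikes are at (331,221) and (325,184), and the buff block is at (373,247). Next I'll zoom in to see which way the face points.

```bash
python3 - <<'E'
from h import *
im=cv2.imread('pics/top0.png')
a=cv2.resize(im[195:310,110:190],None,fx=5,fy=5,interpolation=cv2.INTER_CUBIC)
b=cv2.resize(im[160:245,195:310],None,fx=3.4,fy=3.4,interpolation=cv2.INTER_CUBIC)
H=max(a.shape[0],b.shape[0]); 
o=np.zeros((H,a.shape[1]+b.shape[1],3),np.uint8); o[:a.shape[0],:a.shape[1]]=a; o[:b.shape[0],a.shape[1]:]=b
cv2.imwrite('pics/crop1.png',o)
M=model('top')
print('handle top',px2w(M,[[149,237],[140,270]],.08).round(3).tolist())
print('blanks',px2w(M,[[229,225],[248,226],[272,223],[293,223]],.014).round(3).tolist())
print('pad',px2w(M,[[212,200],[300,188]],.0).round(3).tolist())
print('foot',px2w(M,[[161,206],[151,299]],0).round(3).tolist())
E
```

```text
handle top [[0.529, 0.289, 0.08], [0.444, 0.31, 0.08]]
blanks [[0.559, 0.087, 0.014], [0.556, 0.035, 0.014], [0.565, -0.032, 0.014], [0.565, -0.09, 0.014]]
pad [[0.628, 0.137, 0.0], [0.664, -0.112, 0.0]]
foot [[0.611, 0.279, 0.0], [0.354, 0.301, 0.0]]
```

View pics/crop1.png

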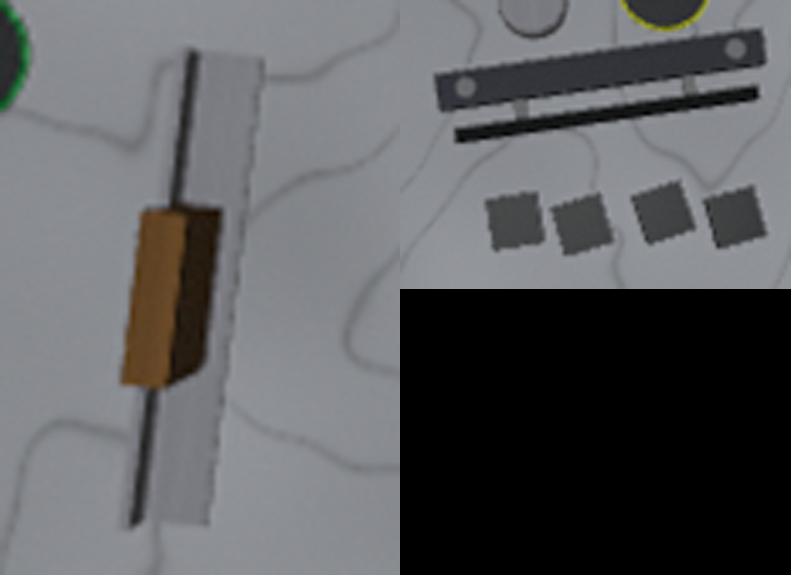

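The thin dark line along the left side is the upright, so the pushing face points towards +y. The straightedge therefore has to turn about -1.34 rad to face the pad, which sits at yaw of about 0.14. I'll fly to a view point over the blanks first.

```bash
cat >> h.py <<'E'
def ang(q): # world angle of tool y
    y=R.from_quat(q).as_matrix()[:,1]; return np.arctan2(y[1],y[0])
def plan(p0,a0,wps):
    """p0,a0 commanded pose; wps [(xyz,angle)] -> per-call tool shift cm, twist"""
    for p,a in wps:
        ty=np.array([np.cos(a0),np.sin(a0),0]); tx=np.array([-np.sin(a0),np.cos(a0),0]); d=np.array(p)-p0
        print('x %.2f y %.2f z %.2f tw %.3f'%(100*d@tx,100*d@ty,-100*d[2],-(a-a0)),' |d| %.0f mm'%(1000*np.linalg.norm(d)))
        p0,a0=np.array(p),a
E
python3 - <<'E'
from h import *
o=bot.get_obs(); p,a=o['eef_pos'],ang(o['tool_rot']); print(p,a)
plan(p,a,[((.27,-.28,.24),-.6),((.4,-.1,.25),0.05),((.46,0.02,.26),.15)])
E
```

```text
[ 0.15765823 -0.4744615   0.23125989] -1.249976884687381
x 16.79 y -14.91 z -0.87 tw -0.650  |d| 225 mm
x 22.20 y 0.57 z -1.00 tw -0.650  |d| 222 mm
x 11.69 y 6.59 z -1.00 tw -0.100  |d| 135 mm
```

Emit:
send_rows(motion="-1 3.4 -3 -0.2 -0.13; -1 6.7 -6 -0.4 -0.26; -1 10 -9 -0.5 -0.39; -1 13.4 -12 -0.7 -0.52; -1 16.8 -15 -0.9 -0.65")

```text
clock: 1.0
eef_pos: [0.2703, -0.2777, 0.2405]
tool_rot: [0.883, 0.469, 0.0, 0.0]
ft_force: [1.7, -0.4, 0.8]
grip_width: 0.0857
grasp_force: 0.0
```

Emit:
send_rows(motion="-1 4.4 0.1 -0.2 -0.13; -1 8.8 0.2 -0.4 -0.26; -1 13.3 0.4 -0.6 -0.39; -1 17.7 0.5 -0.8 -0.52; -1 22.2 0.6 -1 -0.65")

```text
clock: 1.5
eef_pos: [0.4009, -0.0977, 0.2507]
tool_rot: [0.687, 0.726, 0.0, 0.001]
ft_force: [1.9, -0.8, 0.7]
grip_width: 0.0858
grasp_force: 0.0
```

Emit:
send_rows(motion="-1 3 1.6 -0.2 -0.02; -1 6 3.3 -0.5 -0.05; -1 9 5 -0.8 -0.1; -1 11.7 6.6 -1 -0.1; -1 11.7 6.6 -1 -0.1")

```text
clock: 2.0
eef_pos: [0.4618, 0.0237, 0.2604]
tool_rot: [0.65, 0.76, 0.001, 0.0]
ft_force: [0.1, -0.1, -0.2]
grip_width: 0.0851
grasp_force: 0.0
```

```bash
python3 - <<'E'
from h import *
o=bot.get_obs(); print(o['clock'],o['eef_pos'],ang(o['tool_rot']),o['ft_force'])
M=model('wrist'); shot('wrist','w1'); np.save('M1.npy',np.array([*M[:3],*M[3].ravel()]))
print([(np.round(b['rect']).tolist(),round(b['conf'],2)) for b in boxes_of('wrist','blank1')])
print([(np.round(b['rect']).tolist(),round(b['conf'],2)) for b in boxes_of('wrist','stop_pad')])
E
```

```text
2.0 [0.46177519 0.02365524 0.26038235] 0.15479476824740354 [ 0.06275237 -0.11048264 -0.21653709]
[([303.0, 305.0, 36.0, 36.0], 0.96), ([330.0, 159.0, 36.0, 37.0], 0.81), ([316.0, 248.0, 36.0, 30.0], 0.78), ([342.0, 114.0, 38.0, 33.0], 0.69), ([327.0, 206.0, 33.0, 32.0], 0.65)]
[([399.0, 180.0, 47.0, 194.0], 0.96)]
```

View pics/w1.png

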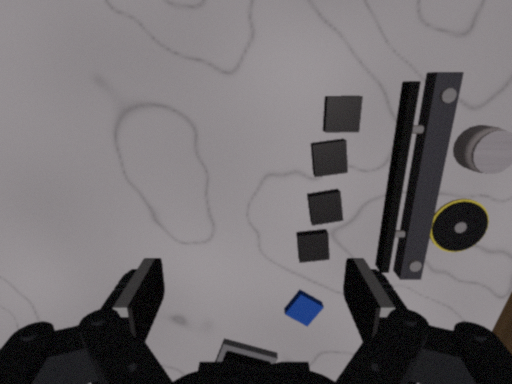

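The wrist view shows the four blanks in a column at cols 313–342, rows 114–246. The pad's front edge runs from about (402,82) to (377,270), and the blue look-alike sits at (304,307), clear of the path. Next I'll fit the pad's edge line and the blanks.

```bash
python3 - <<'E'
from h import *
v=np.load('M1.npy'); M=(v[0],v[1],v[2],v[3:].reshape(4,4))
g=cv2.cvtColor(cv2.imread('pics/w1.png'),cv2.COLOR_BGR2GRAY).astype(int)
pts=[]
for r in range(90,262,3):
    c0=402-(r-82)*25/188
    seg=g[r,int(c0)-12:int(c0)+10]; d=np.diff(seg); k=d.argmin(); pts.append((int(c0)-12+k+.5,r))
L=px2w(M,pts,0.0)
p=np.polyfit(L[:,1],L[:,0],1); res=L[:,0]-np.polyval(p,L[:,1]); ok=abs(res)<.003
p=np.polyfit(L[ok,1],L[ok,0],1); print('yaw',np.arctan(-p[0]),'x at y=0',p[1],ok.sum(),len(ok),res[ok].std())
print('ends z0',px2w(M,[[402,82],[377,271]],0).round(4).tolist())
th=np.arctan(-p[0]); X=np.array([np.cos(th),np.sin(th)]);Y=np.array([-np.sin(th),np.cos(th)])
E=px2w(M,[[402,82],[377,271]],0)[:,:2].mean(0); y0=E[1]; c=np.array([np.polyval(p,y0),y0]); print('pad origin',c)
# blanks
_,bw=cv2.threshold(g.astype(np.uint8),75,255,cv2.THRESH_BINARY_INV); bw[:, :285]=0; bw[:,372:]=0; bw[270:]=0
for k in cv2.findContours(bw,cv2.RETR_EXTERNAL,cv2.CHAIN_APPROX_NONE)[0]:
    if cv2.contourArea(k)<500: continue
    w=px2w(M,k[:,0,:],.010)[:,:2].astype(np.float32); (cc,s,a)=cv2.minAreaRect((w-c.astype(np.float32))@np.c_[X,Y].astype(np.float32)*1000)
    print('blank pad-frame mm',np.round(cc,1),np.round(s,1),round(a,1))
E
```

```text
yaw 0.15212590553289065 x at y=0 0.6461395805861878 58 58 0.0005198677494305436
ends z0 [[0.625, 0.137, 0.0], [0.669, -0.121, 0.0]]
pad origin [0.64491107 0.0080132 ]
blank pad-frame mm [-95.1 -84.2] [41.9 47. ] 7.6
blank pad-frame mm [-82.6 -26.5] [42.3 45.3] 10.3
blank pad-frame mm [-82.7  40.2] [42.8 43.2] 8.3
blank pad-frame mm [-71.7  94. ] [43.7 41.1] 0.2
```

```bash
python3 - <<'E'
from h import *
plan(np.array([.462,.0235,.26]),.154,[((.475,.17,.24),.82),((.484,.309,.22),1.485)])
E
```

```text
x 14.28 y 3.53 z 2.00 tw -0.666  |d| 148 mm
x 8.82 y 10.78 z 2.00 tw -0.665  |d| 141 mm
```

Emit:
send_rows(motion="-1 2.8 0.7 0.4 -0.13; -1 5.7 1.4 0.8 -0.27; -1 8.6 2.1 1.2 -0.4; -1 11.4 2.8 1.6 -0.53; -1 14.3 3.5 2 -0.665")

```text
clock: 2.65
eef_pos: [0.4732, 0.1669, 0.2403]
tool_rot: [0.368, 0.93, -0.0, 0.0]
ft_force: [0.1, 0.3, -0.1]
grip_width: 0.0855
grasp_force: 0.0
```

Emit:
send_rows(motion="-1 1.8 2.2 0.4 -0.13; -1 3.6 4.4 0.8 -0.27; -1 5.4 6.6 1.2 -0.4; -1 7.1 8.7 1.6 -0.53; -1 8.8 10.8 2 -0.665")

```text
clock: 3.15
eef_pos: [0.4838, 0.3058, 0.2203]
tool_rot: [0.044, 0.999, -0.0, -0.0]
ft_force: [0.4, 0.0, 0.1]
grip_width: 0.0855
grasp_force: 0.0
```

Emit:
send_rows(motion="-1 0 0 0 0; -1 0 0 0 0")

```text
clock: 3.35
eef_pos: [0.4834, 0.3052, 0.22]
tool_rot: [0.046, 0.999, -0.001, -0.0]
ft_force: [-0.0, -1.0, 0.1]
grip_width: 0.0854
grasp_force: 0.0
```

```bash
python3 - <<'E'
from h import *
o=bot.get_obs(); print(o['clock'],o['eef_pos'],ang(o['tool_rot']),o['ft_force'],o['joint_pos'])
M=model('wrist'); shot('wrist','w2'); np.save('M2.npy',np.array([*M[:3],*M[3].ravel()]))
E
```

```text
3.35 [0.48341089 0.30523244 0.21999979] 1.4779670000627765 [-0.0129312  -0.97906744  0.08029763] [ 5.63490386e-01  3.89795445e-01  1.84138251e-01  1.36644485e+00
 -5.50038762e-04  6.56320503e-01]
```

View pics/w2.png

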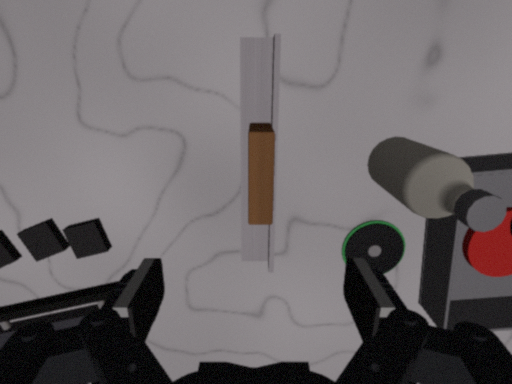

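The handle top spans cols 249–273 and rows 131–223. The foot's left edge is at col 241, rows 38–261, with the upright at cols 271–278 on its right (+y), which confirms the face direction.

```bash
python3 - <<'E'
from h import *
v=np.load('M2.npy'); M=(v[0],v[1],v[2],v[3:].reshape(4,4))
im=cv2.imread('pics/w2.png').astype(int)
w=((im[:,:,2]-im[:,:,0])>30).astype(np.uint8); w[:128]=0; w[230:]=0; w[:,:235]=0; w[:,290:]=0
k=max(cv2.findContours(w,cv2.RETR_EXTERNAL,cv2.CHAIN_APPROX_NONE)[0],key=cv2.contourArea)
W=px2w(M,k[:,0,:],.08)[:,:2]; print(cv2.boundingRect(k)); r=cv2.minAreaRect((W*1000).astype(np.float32)); print('handle',r)
g=cv2.cvtColor(im.astype(np.uint8),cv2.COLOR_BGR2GRAY).astype(int)
def edge(rows,c0,sgn,z):
    P=[]
    for i in rows:
        s=cv2.GaussianBlur(g[i-1:i+2].astype(np.float32),(3,3),0)[1,c0-7:c0+8]; d=np.diff(s)*sgn; P.append((c0-7+d.argmax()+.5,i))
    P=np.array(P); a=np.polyfit(P[:,1],P[:,0],1,); L=px2w(M,P,z); b=np.polyfit(L[:,0],L[:,1],1); s=(L[:,1]-np.polyval(b,L[:,0]));ok=abs(s)<.002;b=np.polyfit(L[ok,0],L[ok,1],1)
    print('edge c0',c0,'slope ang x-axis',np.pi/2+np.arctan(b[0]),'y at x=.485',np.polyval(b,.485),ok.mean())
rows=list(range(42,115,3))+list(range(235,258,3))
edge(rows,241,1,.004)
for s,c in((1,249),(-1,249),(1,273),(-1,273)): edge(range(136,220,4),c,s,.08)
print('foot ends',px2w(M,[[241,38],[241,262]],.004))
E
```

```text
(249, 129, 26, 95)
handle ((482.24737548828125, 311.7406921386719), (22.24977684020996, 90.49791717529297), 84.49978637695312)
edge c0 241 slope ang x-axis 1.4448989894102642 y at x=.485 0.29266979387109265 0.21212121212121213
edge c0 249 slope ang x-axis 1.4696643729824008 y at x=.485 0.30225122800417437 0.8571428571428571
edge c0 249 slope ang x-axis 1.4732552890665827 y at x=.485 0.29889525399397265 1.0
edge c0 273 slope ang x-axis 1.4731519900666261 y at x=.485 0.3232408492084631 1.0
edge c0 273 slope ang x-axis 1.4653038929198126 y at x=.485 0.3193558220460537 1.0
foot ends [[0.35374878 0.30355047 0.004     ]
 [0.61402357 0.2763228  0.004     ]]
```

```bash
python3 - <<'E'
from h import *
o=bot.get_obs(); p,a=o['eef_pos'],ang(o['tool_rot']); print(p,a)
plan(p,a,[((.4825,.311,.09),1.472),((.4825,.311,.042),1.472)])
E
```

```text
[0.48352002 0.30488781 0.22029746] 1.4773646490591006
x 0.16 y 0.60 z 13.03 tw 0.005  |d| 130 mm
x 0.00 y 0.00 z 4.80 tw -0.000  |d| 48 mm
```

Emit:
send_rows(motion="-1 0.1 0.6 4 0.005; -1 0.1 0.6 8 0.005; -1 0.1 0.6 12 0.005; -1 0.1 0.6 15 0.005; -1 0.1 0.6 17.8 0.005")

```text
clock: 3.9
eef_pos: [0.4829, 0.3103, 0.0413]
tool_rot: [0.05, 0.999, -0.0, -0.0]
ft_force: [0.6, 0.5, 0.8]
grip_width: 0.0851
grasp_force: 0.0
```

Emit:
send_rows(motion="-1 0 0 0 0; 0.3 0 0 0 0; 1 0 0 0 0; 1 0 0 0 0; 1 0 0 0 0")

```text
clock: 4.4
eef_pos: [0.484, 0.313, 0.044]
tool_rot: [0.048, 0.999, 0.001, 0.001]
ft_force: [-0.2, 0.4, 0.0]
grip_width: 0.0281
grasp_force: 0.0
```

Emit:
send_rows(motion="1 0 0 0 0; 1 0 0 0 0; 1 0 0 0 0; 1 0 0 0 0; 1 0 0 0 0")

```text
clock: 4.9
eef_pos: [0.4839, 0.3129, 0.0438]
tool_rot: [0.048, 0.999, 0.001, 0.001]
ft_force: [-0.1, -0.8, 6.0]
grip_width: 0.0233
grasp_force: 59.4
```

Emit:
send_rows(motion="1 0 0 -1 0; 1 0 0 -2.5 0; 1 0 0 -4 0; 1 0 0 -5.5 0; 1 0 0 -6 0")

```text
clock: 5.4
eef_pos: [0.4835, 0.3129, 0.1038]
tool_rot: [0.048, 0.999, 0.001, 0.001]
ft_force: [-0.1, -0.1, -3.2]
grip_width: 0.0234
grasp_force: 59.2
```

```bash
python3 - <<'E'
from h import *
o=bot.get_obs(); p,a=o['eef_pos'],ang(o['tool_rot']); print(p,a,o['ft_force'],o['grip_width'],o['grasp_force'])
plan(p,a,[((.484,.20,.105),.97),((.483,.09,.105),.50),((.482,-.017,.104),.152)])
E
```

```text
[0.4834726  0.31294773 0.10384057] 1.4752059369926136 [-0.14242068 -0.1426511  -3.17725684] 0.023361181741772027 59.22191262245178
x -1.13 y -11.24 z -0.12 tw 0.505  |d| 113 mm
x -6.14 y -9.13 z -0.00 tw 0.470  |d| 110 mm
x -9.34 y -5.22 z 0.10 tw 0.348  |d| 107 mm
```

Emit:
send_rows(motion="1 -0.2 -2.2 0 0.1; 1 -0.4 -4.4 0 0.2; 1 -0.6 -6.7 0 0.3; 1 -0.8 -9 0 0.4; 1 -1.1 -11.2 0 0.505")

```text
clock: 5.9
eef_pos: [0.4823, 0.1988, 0.1016]
tool_rot: [0.298, 0.955, -0.001, -0.001]
ft_force: [0.5, -0.1, -2.3]
grip_width: 0.0231
grasp_force: 59.4
```

Emit:
send_rows(motion="1 -1.2 -1.8 0 0.09; 1 -2.4 -3.6 0 0.18; 1 -3.6 -5.4 0 0.28; 1 -4.9 -7.3 0 0.37; 1 -6.1 -9.1 0 0.47")

```text
clock: 6.4
eef_pos: [0.4813, 0.0894, 0.1018]
tool_rot: [0.512, 0.859, -0.001, -0.001]
ft_force: [-0.5, 0.9, -3.4]
grip_width: 0.0233
grasp_force: 59.4
```

Emit:
send_rows(motion="1 -2 -1.1 0 0.08; 1 -4.2 -2.3 0 0.16; 1 -6.5 -3.6 0 0.25; 1 -8.5 -4.7 0 0.32; 1 -9.3 -5.2 0 0.348")

```text
clock: 6.9
eef_pos: [0.4804, -0.0178, 0.1019]
tool_rot: [0.653, 0.758, -0.001, -0.0]
ft_force: [0.2, 0.5, -3.0]
grip_width: 0.0236
grasp_force: 59.4
```

Emit:
send_rows(motion="1 0 0 0 0; 1 0 0 0 0")

```text
clock: 7.1
eef_pos: [0.4808, -0.0156, 0.1021]
tool_rot: [0.651, 0.759, 0.0, -0.0]
ft_force: [0.3, 0.9, -2.4]
grip_width: 0.0231
grasp_force: 59.4
```

```bash
python3 - <<'E'
from h import *
o=bot.get_obs(); print(o['clock'],o['eef_pos'],ang(o['tool_rot']),o['ft_force'],o['grip_width'])
M=model('wrist'); shot('wrist','w3'); np.save('M3.npy',np.array([*M[:3],*M[3].ravel()]))
E
```

```text
7.1 [ 0.48082097 -0.01557449  0.10208115] 0.1530168385637969 [ 0.26106741  0.92562099 -2.35589484] 0.023074055612425082
```

View pics/w3.png

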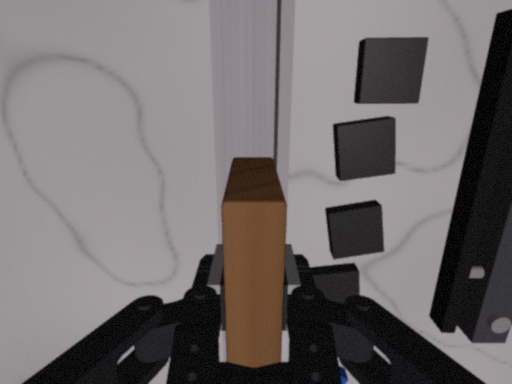

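The straightedge is held level. The upright's front edge runs from (294,0) to (287,170), and the pad's front edge from (498,12) to (433,318). Next I'll compare the two angles in this one picture.

```bash
python3 - <<'E'
from h import *
v=np.load('M3.npy'); M=(v[0],v[1],v[2],v[3:].reshape(4,4))
g=cv2.GaussianBlur(cv2.imread('pics/w3.png',0),(5,5),0).astype(float)
def fit(r0,c0,r1,c1,sgn,z,hw=9):
    P=[]
    for r in range(r0,r1,3):
        c=c0+(c1-c0)*(r-r0)/(r1-r0); i=int(c)-hw; d=sgn*np.diff(g[r,i:i+2*hw+1]); k=int(d.argmax())
        o=0
        if 0<k<len(d)-1:
            a,b,e=d[k-1:k+2]; o=.5*(a-e)/(a-2*b+e) if (a-2*b+e) else 0
        P.append((i+k+.5+o,r))
    P=np.array(P); L=px2w(M,P,z)[:,:2]; ok=np.ones(len(L),bool)
    for _ in range(4):
        b=np.polyfit(L[ok,1],L[ok,0],1); s=L[:,0]-np.polyval(b,L[:,1]); ok=abs(s)<max(.0006,2*s[ok].std())
    print('yaw %.4f x@y0 %.4f ok %.2f sd %.5f'%(np.arctan(-b[0]),b[1],ok.mean(),s[ok].std()),P[0],P[-1]); return b
print('pad base'); fit(20,496,310,435,-1,0)
print('upright front'); fit(4,294,165,288,1,.088); fit(4,294,165,288,-1,.088)
print('inner'); fit(4,278,150,274,-1,.088,5)
print('foot back'); fit(4,211,165,220,1,.062);fit(4,211,165,220,-1,.062)
o=bot.get_obs(); print(ang(o['tool_rot']))
E
```

```text
pad base
yaw 0.1520 x@y0 0.6462 ok 1.00 sd 0.00004 [494.83333333  20.        ] [430.66666667 308.        ]
upright front
yaw 0.1525 x@y0 0.4966 ok 1.00 sd 0.00009 [294.33333333   4.        ] [288.5 163. ]
yaw 0.1631 x@y0 0.4935 ok 0.80 sd 0.00040 [286.5   4. ] [283.33333333 163.        ]
inner
yaw 0.1514 x@y0 0.4885 ok 1.00 sd 0.00003 [276.64285714   4.        ] [273.29411765 148.        ]
foot back
yaw 0.3031 x@y0 0.4674 ok 0.96 sd 0.00287 [204.5   4. ] [225. 163.]
yaw 0.1518 x@y0 0.4554 ok 1.00 sd 0.00015 [209.   4.] [214.66666667 163.        ]
0.15359623175378156
```

The two agree within 0.5 mrad (0.1520 and 0.1525), and the face is about 148 mm in front of the pad. I'll lower it now.

Emit:
send_rows(motion="1 0 0 2 0; 1 0 0 3.8 0; 1 0 0 4.8 0; 1 0 0 5.2 0; 1 0 0 5.6 0")

```text
clock: 7.65
eef_pos: [0.4814, -0.0157, 0.0463]
tool_rot: [0.651, 0.759, 0.0, 0.0]
ft_force: [-0.4, -0.6, -3.6]
grip_width: 0.0234
grasp_force: 59.5
```

Emit:
send_rows(motion="1 0 0 0 0; 1 0 0 0 0")

```text
clock: 7.85
eef_pos: [0.4816, -0.0161, 0.0468]
tool_rot: [0.651, 0.759, 0.0, 0.0]
ft_force: [0.3, 0.3, -3.9]
grip_width: 0.0233
grasp_force: 59.5
```

Emit:
send_rows(motion="1 0 0.4 0.1 0; 1 0 0.9 0.1 0; 1 0 1.4 0.1 0; 1 0 1.9 0.1 0; 1 0 2.3 0.1 0")

```text
clock: 8.35
eef_pos: [0.5046, -0.0126, 0.0454]
tool_rot: [0.651, 0.759, 0.0, 0.0]
ft_force: [0.6, -0.5, -3.9]
grip_width: 0.0233
grasp_force: 59.5
```

Emit:
send_rows(motion="1 0 0.3 0 0; 1 0 0.6 0 0; 1 0 0.9 0 0; 1 0 1.2 0 0; 1 0 1.5 0 0")

```text
clock: 8.85
eef_pos: [0.5186, -0.0104, 0.0452]
tool_rot: [0.651, 0.759, -0.0, -0.0]
ft_force: [0.1, 0.0, -4.2]
grip_width: 0.0236
grasp_force: 59.5
```

Emit:
send_rows(motion="1 0 0.3 0 0; 1 0 0.6 0 0; 1 0 0.9 0 0; 1 0 1.2 0 0; 1 0 1.5 0 0")

```text
clock: 9.35
eef_pos: [0.5336, -0.0081, 0.0452]
tool_rot: [0.651, 0.759, -0.0, -0.0]
ft_force: [-1.3, -0.0, -4.0]
grip_width: 0.0234
grasp_force: 59.5
```

Emit:
send_rows(motion="1 0 0.3 0 0; 1 0 0.6 0 0; 1 0 0.9 0 0; 1 0 1.2 0 0; 1 0 1.5 0 0")

```text
clock: 9.85
eef_pos: [0.5486, -0.0058, 0.0452]
tool_rot: [0.651, 0.759, 0.0, 0.0]
ft_force: [-2.1, 0.3, -3.8]
grip_width: 0.0234
grasp_force: 59.5
```

```bash
python3 - <<'E'
from h import *
o=bot.get_obs(); print(o['clock'],o['eef_pos'],ang(o['tool_rot']),o['ft_force'],o['ft_torque'],o['grip_width'])
M=model('wrist'); shot('wrist','w4'); np.save('M4.npy',np.array([*M[:3],*M[3].ravel()]))
E
```

```text
9.85 [ 0.54858116 -0.00584277  0.04518984] 0.15197396385865974 [-2.13031945  0.32154706 -3.80390209] [-0.08154443  0.33891806  0.0163699 ] 0.023407570129249305
```

View pics/w4.png

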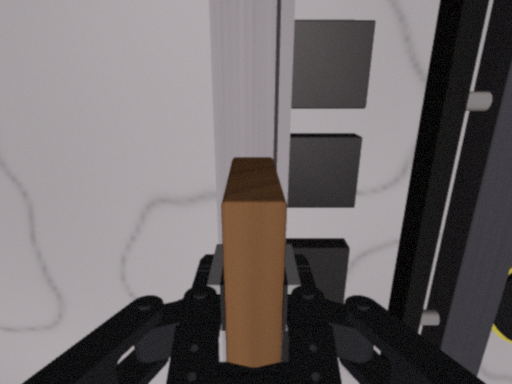

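The three visible blanks (rows 20–290, cols 290–375) lie flat and square against the face, and the pad is about 37 mm ahead. I'll carry on, slowing near the pad.

Emit:
send_rows(motion="1 0 0.3 0 0; 1 0 0.6 0 0; 1 0 0.9 0 0; 1 0 1.2 0 0; 1 0 1.5 0 0")

```text
clock: 10.4
eef_pos: [0.5633, -0.0036, 0.0453]
tool_rot: [0.651, 0.759, -0.0, -0.0]
ft_force: [-2.1, -0.2, -2.9]
grip_width: 0.0232
grasp_force: 59.6
```

Emit:
send_rows(motion="1 0 0.3 0 0; 1 0 0.6 0 0; 1 0 0.9 0 0; 1 0 1.2 0 0; 1 0 1.4 0 0")

```text
clock: 10.9
eef_pos: [0.5774, -0.0014, 0.0453]
tool_rot: [0.651, 0.759, 0.0, 0.0]
ft_force: [-1.4, 0.4, -3.2]
grip_width: 0.0234
grasp_force: 59.6
```

Emit:
send_rows(motion="1 0 0.1 0 0; 1 0 0.2 0 0; 1 0 0.3 0 0; 1 0 0.4 0 0; 1 0 0.5 0 0")

```text
clock: 11.4
eef_pos: [0.5819, -0.0007, 0.0453]
tool_rot: [0.651, 0.759, 0.0, 0.0]
ft_force: [-2.0, 0.4, -2.7]
grip_width: 0.0238
grasp_force: 59.6
```

Emit:
send_rows(motion="1 0 0.1 0 0; 1 0 0.2 0 0; 1 0 0.3 0 0; 1 0 0.4 0 0; 1 0 0.5 0 0")

```text
clock: 11.9
eef_pos: [0.5853, -0.0002, 0.0452]
tool_rot: [0.651, 0.759, -0.001, -0.001]
ft_force: [-4.8, -0.8, 1.3]
grip_width: 0.0238
grasp_force: 60.0
```

Emit:
send_rows(motion="1 0 0.05 0 0; 1 0 0.1 0 0; 1 0 0.15 0 0; 1 0 0.2 0 0")

```text
clock: 12.3
eef_pos: [0.5874, 0.0002, 0.0452]
tool_rot: [0.651, 0.759, -0.001, -0.001]
ft_force: [-5.1, -0.9, 0.3]
grip_width: 0.0232
grasp_force: 59.9
```

Emit:
send_rows(motion="1 0 0.05 0 0; 1 0 0.1 0 0; 1 0 0.15 0 0; 1 0 0.2 0 0")

```text
clock: 12.7
eef_pos: [0.5894, 0.0004, 0.0452]
tool_rot: [0.651, 0.759, -0.001, -0.001]
ft_force: [-5.9, -1.0, 0.7]
grip_width: 0.0233
grasp_force: 59.9
```

Emit:
send_rows(motion="1 0 0.05 0 0; 1 0 0.1 0 0; 1 0 0.15 0 0")

```text
clock: 13.0
eef_pos: [0.5909, 0.0007, 0.0452]
tool_rot: [0.651, 0.759, -0.001, -0.001]
ft_force: [-5.7, -1.5, 0.8]
grip_width: 0.0235
grasp_force: 59.9
```

Emit:
send_rows(motion="1 0 0.05 0 0; 1 0 0.1 0 0; 1 0 0.15 0 0; 1 0 0.2 0 0")

```text
clock: 13.4
eef_pos: [0.5928, 0.001, 0.0452]
tool_rot: [0.651, 0.759, -0.001, -0.001]
ft_force: [-6.8, -0.6, 1.6]
grip_width: 0.0235
grasp_force: 59.9
```

Emit:
send_rows(motion="1 0 0.05 0 0; 1 0 0.1 0 0; 1 0 0.15 0 0")

```text
clock: 13.7
eef_pos: [0.5943, 0.0012, 0.0452]
tool_rot: [0.651, 0.759, -0.001, -0.001]
ft_force: [-4.7, -0.2, -0.5]
grip_width: 0.0232
grasp_force: 59.9
```

Emit:
send_rows(motion="1 0 0.05 0 0; 1 0 0.1 0 0; 1 0 0.15 0 0; 1 0 0.2 0 0")

```text
clock: 14.1
eef_pos: [0.5963, 0.0015, 0.0452]
tool_rot: [0.651, 0.759, -0.001, -0.001]
ft_force: [-6.1, -1.2, 0.5]
grip_width: 0.0231
grasp_force: 59.9
```

Emit:
send_rows(motion="1 0 0.05 0 0; 1 0 0.1 0 0; 1 0 0.15 0 0")

```text
clock: 14.4
eef_pos: [0.5978, 0.0017, 0.0452]
tool_rot: [0.651, 0.759, -0.001, -0.001]
ft_force: [-4.8, -1.1, 1.0]
grip_width: 0.0233
grasp_force: 59.9
```

Emit:
send_rows(motion="1 0 0.05 0 0; 1 0 0.1 0 0; 1 0 0.15 0 0; 1 0 0.2 0 0")

```text
clock: 14.8
eef_pos: [0.5985, 0.0018, 0.0451]
tool_rot: [0.652, 0.759, -0.002, -0.002]
ft_force: [-8.2, -1.4, 2.7]
grip_width: 0.0233
grasp_force: 60.3
```

Emit:
send_rows(motion="1 0 0.05 0 0; 1 0 0.1 0 0; 1 0 0.15 0 0")

```text
clock: 15.1
eef_pos: [0.5987, 0.0018, 0.0449]
tool_rot: [0.652, 0.759, -0.003, -0.003]
ft_force: [-11.3, -1.1, 4.7]
grip_width: 0.0233
grasp_force: 60.6
```

Emit:
send_rows(motion="1 0 0.04 0 0; 1 0 0.08 0 0; 1 0 0.08 0 0")

```text
clock: 15.4
eef_pos: [0.5987, 0.0019, 0.0448]
tool_rot: [0.652, 0.759, -0.004, -0.003]
ft_force: [-11.8, -2.3, 4.4]
grip_width: 0.0233
grasp_force: 60.7
```

```bash
python3 - <<'E'
from h import *
for i in range(3):
    im=shot('wrist','w5'); o=bot.get_obs(); print(o['clock'],o['eef_pos'],ang(o['tool_rot']),o['ft_force'],o['ft_torque'])
M=model('wrist'); np.save('M5.npy',np.array([*M[:3],*M[3].ravel()]))
E
```

```text
15.45 [0.59877231 0.00186588 0.04483614] 0.1514681924056063 [-11.51148454  -0.87978858   5.16354331] [-0.49161396  2.82833465 -0.00766609]
15.5 [0.59875297 0.00187724 0.04483569] 0.15148408641613428 [-12.0574506   -1.62320549   4.82433877] [-0.4680824   2.83451224 -0.03344136]
15.55 [0.59872255 0.00184849 0.04478488] 0.1514694196208729 [-12.34524764  -2.29967427   4.65477359] [-4.45843319e-01  2.86131960e+00  3.88366365e-04]
```

View pics/w5.png

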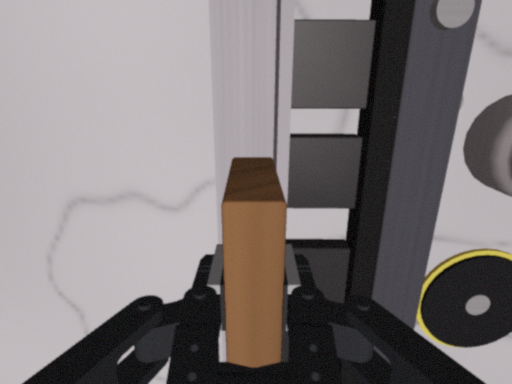

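The pad is seated against the fence and the blanks are pinched flush between face and pad (cols 290–372). I'll raise the push slightly, since foot friction takes some of it, and hold.

Emit:
send_rows(motion="1 0 0.04 0 0; 1 0 0.08 0 0; 1 0 0.08 0 0; 1 0 0.08 0 0; 1 0 0.08 0 0")

```text
clock: 16.05
eef_pos: [0.5988, 0.0019, 0.0448]
tool_rot: [0.652, 0.759, -0.004, -0.003]
ft_force: [-12.6, -2.6, 6.6]
grip_width: 0.0236
grasp_force: 60.9
```

Emit:
send_rows(motion="1 0 0.03 0 0; 1 0 0.03 0 0; 1 0 0.03 0 0; 1 0 0.03 0 0; 1 0 0.03 0 0")

```text
clock: 16.55
eef_pos: [0.5988, 0.0019, 0.0447]
tool_rot: [0.652, 0.759, -0.004, -0.004]
ft_force: [-13.9, -1.8, 7.7]
grip_width: 0.0234
grasp_force: 60.9
```

Emit:
send_rows(motion="1 0 0 0 0; 1 0 0 0 0; 1 0 0 0 0; 1 0 0 0 0; 1 0 0 0 0")

```text
clock: 17.05
eef_pos: [0.5988, 0.0019, 0.0447]
tool_rot: [0.652, 0.759, -0.004, -0.004]
ft_force: [-14.1, -2.0, 7.5]
grip_width: 0.0235
grasp_force: 60.9
```

Emit:
send_rows(motion="1 0 0 -0.03 0; 1 0 0 -0.06 0; 1 0 0 -0.1 0; 1 0 0 -0.1 0; 1 0 0 -0.1 0")

```text
clock: 17.55
eef_pos: [0.5988, 0.0019, 0.0447]
tool_rot: [0.652, 0.759, -0.004, -0.004]
ft_force: [-11.9, -2.2, 1.8]
grip_width: 0.0234
grasp_force: 60.3
```

Emit:
send_rows(motion="1 0 0.03 -0.02 0; 1 0 0.06 -0.04 0; 1 0 0.1 -0.04 0; 1 0 0.1 -0.04 0; 1 0 0.1 -0.04 0")

```text
clock: 18.05
eef_pos: [0.5989, 0.0019, 0.0448]
tool_rot: [0.652, 0.759, -0.005, -0.004]
ft_force: [-12.7, -2.4, 2.2]
grip_width: 0.0234
grasp_force: 60.5
```

Emit:
send_rows(motion="1 0 0 0 0; 1 0 0 0 0; 1 0 0 0 0; 1 0 0 0 0; 1 0 0 0 0")

```text
clock: 18.55
eef_pos: [0.5989, 0.0019, 0.0448]
tool_rot: [0.652, 0.759, -0.005, -0.004]
ft_force: [-13.2, -2.2, 2.1]
grip_width: 0.0234
grasp_force: 60.5
```

Emit:
send_rows(motion="1 0 0 0 0; 1 0 0 0 0; 1 0 0 0 0; 1 0 0 0 0; 1 0 0 0 0")

```text
clock: 19.05
eef_pos: [0.5989, 0.0019, 0.0448]
tool_rot: [0.652, 0.759, -0.005, -0.004]
ft_force: [-12.4, -2.9, 2.3]
grip_width: 0.0233
grasp_force: 60.5
```

Emit:
send_rows(motion="1 0 0.03 -0.02 0; 1 0 0.06 -0.04 0; 1 0 0.08 -0.04 0; 1 0 0.08 -0.04 0; 1 0 0.08 -0.04 0")

```text
clock: 19.55
eef_pos: [0.599, 0.0019, 0.0448]
tool_rot: [0.652, 0.759, -0.006, -0.005]
ft_force: [-14.1, -3.5, 1.8]
grip_width: 0.0234
grasp_force: 60.4
```

Emit:
send_rows(motion="1 0 0 0 0; 1 0 0 0 0; 1 0 0 0 0; 1 0 0 0 0; 1 0 0 0 0")

```text
clock: 20.05
eef_pos: [0.599, 0.0019, 0.0448]
tool_rot: [0.652, 0.759, -0.006, -0.005]
ft_force: [-13.9, -2.6, 2.4]
grip_width: 0.0234
grasp_force: 60.4
```

Emit:
send_rows(motion="1 0 0 0 0; 1 0 0 0 0; 1 0 0 0 0; 1 0 0 0 0; 1 0 0 0 0")

```text
clock: 20.55
eef_pos: [0.599, 0.0019, 0.0448]
tool_rot: [0.652, 0.759, -0.006, -0.005]
ft_force: [-13.8, -2.7, 1.8]
grip_width: 0.0235
grasp_force: 60.4
```

Emit:
send_rows(motion="1 0 -0.2 0 0; 1 0 -0.4 0 0; 1 0 -0.6 0 0; 1 0 -1 0 0; 1 0 -1.5 0 0")

```text
clock: 21.05
eef_pos: [0.5933, 0.0009, 0.0479]
tool_rot: [0.651, 0.759, 0.002, 0.001]
ft_force: [0.1, -0.4, -3.0]
grip_width: 0.0234
grasp_force: 60.0
```

Emit:
send_rows(motion="1 0 -1.5 0 0; 1 0 -3 0 0; 1 0 -4.5 0 0; 1 0 -6 0 0; 1 0 -7.5 0 0")

```text
clock: 21.55
eef_pos: [0.5184, -0.0106, 0.0482]
tool_rot: [0.651, 0.759, 0.001, 0.001]
ft_force: [-0.1, 1.0, -2.4]
grip_width: 0.0234
grasp_force: 59.9
```

Emit:
send_rows(motion="1 0 0 0 0; 1 0 0 0 0; 1 0 0 0 0")

```text
clock: 21.85
eef_pos: [0.5192, -0.0105, 0.0478]
tool_rot: [0.651, 0.759, 0.001, 0.001]
ft_force: [0.2, 0.0, -2.7]
grip_width: 0.0233
grasp_force: 60.1
```

```bash
python3 - <<'E'
from h import *
o=bot.get_obs(); print(o['clock'],o['eef_pos'],o['tool_rot'],ang(o['tool_rot']),o['ft_force'])
shot('wrist','w6')
E
```

```text
21.85 [ 0.51923108 -0.01050688  0.0478338 ] [0.65132478 0.75879738 0.00107642 0.00118805] 0.15213671449956725 [ 0.15900628  0.04346936 -2.7026233 ]
```

View pics/w6.png

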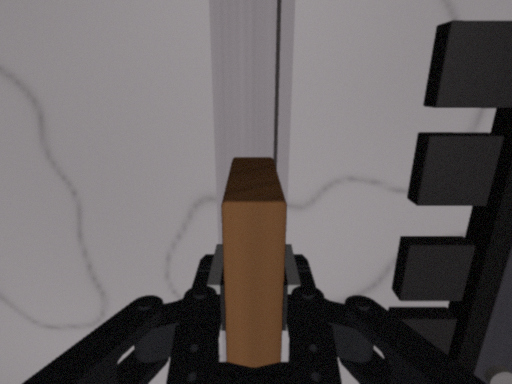

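The blanks stay flush along the pad (cols 390–512) and the straightedge is clear of them. I'll lower it and release.

Emit:
send_rows(motion="1 0 0 0.1 0; 1 0 0 0.2 0; 1 0 0 0.27 0; 1 0 0 0.33 0; 1 0 0 0.36 0")

```text
clock: 22.4
eef_pos: [0.5174, -0.0105, 0.0438]
tool_rot: [0.651, 0.759, 0.0, 0.0]
ft_force: [-1.5, 1.1, 2.6]
grip_width: 0.0234
grasp_force: 60.7
```

Emit:
send_rows(motion="1 0 0 0 0; 1 0 0 0 0")

```text
clock: 22.6
eef_pos: [0.5174, -0.0105, 0.0438]
tool_rot: [0.651, 0.759, 0.0, 0.0]
ft_force: [-0.4, 2.0, 2.3]
grip_width: 0.0234
grasp_force: 60.6
```

Emit:
send_rows(motion="0.4 0 0 0 0; 0 0 0 0 0; -0.3 0 0 0 0; -0.3 0 0 0 0; -0.3 0 0 0 0")

```text
clock: 23.1
eef_pos: [0.5174, -0.0107, 0.0435]
tool_rot: [0.651, 0.759, 0.0, 0.0]
ft_force: [0.1, -0.4, -0.3]
grip_width: 0.0556
grasp_force: 0.0
```

Emit:
send_rows(motion="-0.3 0 0 -1 0; -0.3 0 0 -3 0; -0.3 0 0 -6 0; -0.3 0 0 -10 0; -0.3 0 0 -14 0")

```text
clock: 23.6
eef_pos: [0.5169, -0.0106, 0.1853]
tool_rot: [0.651, 0.759, -0.0, -0.0]
ft_force: [0.8, 0.2, 0.5]
grip_width: 0.0556
grasp_force: 0.0
```

Emit:
send_rows(motion="-0.3 0 0 -2 0; -0.3 0 0 -4 0; -0.3 0 0 -4 0; -0.3 0 0 -4 0")

```text
clock: 24.0
eef_pos: [0.5174, -0.0106, 0.2239]
tool_rot: [0.651, 0.759, 0.0, 0.0]
ft_force: [-0.0, -0.2, -0.0]
grip_width: 0.0556
grasp_force: 0.0
```

```bash
python3 - <<'E'
from h import *
o=bot.get_obs(); print(o['clock'],o['eef_pos'],ang(o['tool_rot']),o['ft_force'],o['grip_width'])
M=model('wrist'); np.save('M7.npy',np.array([*M[:3],*M[3].ravel()]));shot('wrist','w7')
E
```

```text
24.0 [ 0.51741625 -0.01062294  0.22385822] 0.15198983484929682 [-0.02852988 -0.2057249  -0.04748854] 0.055641772685202505
```

View pics/w7.png

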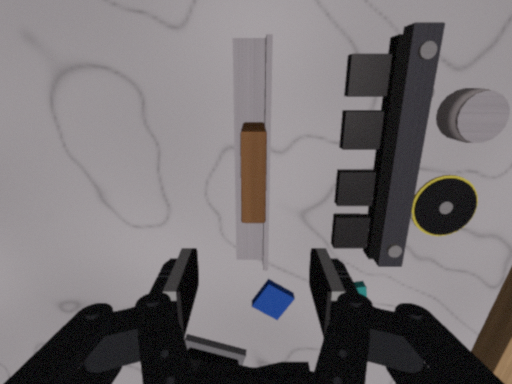

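All four blanks (cols 332–392, rows 53–248) sit flush on the pad, the straightedge stands free, and the gripper touches nothing. I'll hand the job in.

```bash
python3 -c "
from h import *
print(workorder.job_done())"
```

```text
the job is handed in; nothing more can be done
None
```

The job is handed in, with no verdict returned: the four blanks were pushed flush onto the seated pad and pressed at about 13–14 N (wrist reading), and the straightedge stands released, about 125 mm in front of the pad's starting position.

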